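# Thread the carrying bar into the printing block and hold it in register above the sheet

### The arm

A 7-joint arm with a two-finger parallel gripper is mounted at the origin on a cart in front of the work surface, level with it; the furniture and walls round the work are solid. World frame = base frame: x ahead of the robot, y to its left, z up, the work surface at z = 0. Lengths are in mm, angles in rad, forces in N, time in s.
With the tool pointing down it reaches from about 400 to 875 mm from the base axis. Payload 4.4 kg.
Tool frame: the origin (TCP) lies midway between the tips of the shut fingers; the grasp point (between the pads) lies 19 mm behind it; z points along the fingers, y is the line along which they close (so a half turn about z gives the same grasp; the last joint's range is limited). The gripper opens to 85 mm and grips with 20 to 120 N. Pads are 22 mm wide; open, the fingers measure 114 mm over their backs; the gripper's body (76 mm by 85 mm) begins 54 mm behind the grasp point. The pads swing forward as they close: fully open they stand 13 mm farther back than shut.
Start: joints at [1.211, 0.628, 0.038, 1.517, -0.027, 0.996, -0.02], TCP at [188.262, -622.154, 231.313] pointing down, gripper open.
Joint ranges: [-3.06, 3.06], [-0.37, 2.12], [-1.25, 1.32], [0.18, 2.47], [-1.1, 4.24], [0.23, 1.98], [-2.94, 2.94]. Speed limits (rad/s): [2.57, 2.57, 3.14, 3.14, 3.14, 3.14, 3.14].

### API

Orientations are given as [roll, pitch, yaw] about the fixed x, y, z axes, in that order (R = Rz(yaw) Ry(pitch) Rx(roll)).
In Python, from cell import ctrl gives the robot as it stands. The module is installed in compiled form; this text tells all that it offers.
- The arm moves only by the tool step_arm, never from a script. Its argument "commands" is one flat list of numbers, 7 for each row, row after row: the shift along the tool's x, y, z in cm, then the turn, a rotation vector about the tool's x, y, z in rad, then the opening, from 0 (shut) to 1 (fully open). A call has 1 to 10 rows; each row is the pose to reach, as a shift and turn from the pose commanded when the call began, along the tool's axes at that moment; what a row does not reach only later rows make up. A row lasts 1/10 s, in which the tool goes at most 50 mm and 8.59 degrees, less where a joint would pass 70% of its speed; a pose out of reach is approached as far as the arm can. A call with a gripper value outside its range is refused whole. The fingers move at their own pace and stop on an object; the grip force is fixed at half the most. Time passes only in rows, so rows that repeat a pose let the fingers close. It gives the time, the measured TCP pose, the force, the opening and the grip force at its end, in the units of the state.
- ctrl.read_state(): the state, without advancing time (a new reading comes with each control period).
- ctrl.get_image(name): name is "scene" or "side" or "wrist"; returns a dict with "image" (384x512x3 uint8, red, green, blue), "range_z" (384x512 float32, mm along the optical axis (not along the pixel's ray), 0 where there is no reading), "vfov" (degrees; the focal length in pixels is half the picture's height over the tangent of half this angle, whatever the lens; pixels are square), "cx", "cy" (the principal point, pixels), "world_to_cam" (4x4, takes a point from world to camera coordinates). Camera axes: x right, y down, z forward; pixel columns grow to the right and rows downward; lengths in mm; the calibration is good to about 2 mm. A picture is of the moment at which its call begins.
- ctrl.finish_job(): hands the job in; it is judged then, once.
The state is a dict: "clock": time; "qpos": joint angles; "qd": joint speeds; "tau": joint torques, N m; "eef_pos": TCP position; "tool_rot": TCP orientation; "force": force on the tool from outside, world axes, zero at the start; "torque": the same for the moment, N m; "width": finger opening in mm; "gripper_force": force on a finger pad.
Only numpy, scipy, OpenCV 4.12 (cv2) and the standard library are available. Lean on these libraries where they do the work, as an engineer would, in place of code of your own. Each camera call takes 0.05 s, during which the arm holds its last target. There are 200 camera calls.

### The job

The inked printing block lies face down on the ink pad: thread the square steel bar, tapered nose first, through the holes of both brackets on its back until the nose stands clear of the far bracket. Then take the bar between the brackets, lift the block with it over the row of paint bottles, and hold it still, level and square over the outline on the sheet in the printing board, about a centimetre above the paper, so that the printer can sight the register. Finish while holding it there: nothing may touch the sheet or its fences yet, the fingers hold only the bar, and the bottles and the ink roller stay where they are.

Things in the scene. Friction and masses are not known exactly. Their poses are not given: they have to be found in the camera images.
- block: printing block: light wooden mount 100 mm (its x) by 115 mm (its y), 26 mm high without brackets, dark printing face underneath, about 0.4 kg, loose; starts on the ink pad (a black tray with grey felt), underside 10 mm above the table. Origin: centre of its underside, z up. Two upright steel brackets stand on its back, see bracket_axis; the bar may enter from either side.
- bracket_axis (a point): point midway between the two brackets on the line through their hole centres, 50 mm above the block's underside; axes as the block's. Brackets: at y = -43 to -35 and +35 to +43 mm (70 mm free between), 36 mm wide along x, tops 69 mm above the underside, low feet outwards. Holes: square, 17 by 17 mm, axis along y.
- bar: carrying bar: square steel bar 12 by 12 mm, 160 mm long along its y, 0.09 kg, loose, lying flat on the table. Origin: centre of its underside, bar axis 6 mm above it. The nose is the +y end; the plain tail from y = -80 to -33 mm is the place to grip while threading. A thin cross pin at y = -30 mm stands out 8 mm to both sides along x.
- bar_nose (a point): tip of the bar's nose (tapered over its last 10 mm), on the bar axis, 80 mm from the bar's centre; axes as the bar's. When the bar is fully in, its cross pin stops against the near bracket and the nose stands 21 mm past the outer face of the far bracket. In the holes the bar has 2.5 mm of play on each side, so the lifted block hangs 5 mm lower on it.
- board: printing board, fixed: plywood 230 mm (its x) by 220 mm (its y), 9 mm thick, origin under its centre; wooden fences 18 mm wide and rising to 23 mm above the table along its +x and +y edges; a sheet of white paper lies on it, top 10 mm above the table
- print_place (a point): centre of the grey outline (100 by 115 mm, the size of the block, long side along y) on the sheet, at the paper's top surface, 10 mm above the table; x and y along the outline's short and long sides. The block may be turned half round. Fences are 30 mm or more from the outline.
- bottle_a: paint bottle standing in the row between ink pad and board, 43 mm in diameter, 125 mm high; origin: centre of its underside
- bottle_b: paint bottle of the same row, 43 mm in diameter, 115 mm high; origin as above
- bottle_c: paint bottle of the same row, 43 mm in diameter, 120 mm high; origin as above
- brayer: ink roller with wooden handle lying behind the ink pad, 193 mm long along its x by 98 mm, 38 mm high; origin: centre of its underside; not to be disturbed
Mind the look-alikes: they are no part of the job. Leave any green look-alike of the bottle_c alone.

How it is judged:
By the outcome, as a careful person would: the job done as asked, in the order asked, and still so for the second after the job is handed in, while the arm keeps its last pose, push and grip.
It also fails if it takes over 61 s, if anything falls off the work surface, if the arm or the gripper's body presses on something with over 40 N, if the wrist force passes 120 N, or if a joint passes its speed limit or range.

## Working session

There is one attempt and no reset: what is moved stays moved. The work goes in short steps, Python scripts to look and compute and a tool call to move; the robot and the scene stay as the last step left them, time stands still between calls to the robot, and variables do not carry over. Pictures are saved under pics/ and viewed, at most 10 in all, crops included, and the job is handed in when it is done.

Besides the shell and the picture viewer there is one more tool, called after "Emit:" as a command line: name --argument value ..., lists and objects as JSON in quotes. step_arm: Moves the arm, as the interface text tells. Its arguments: {"type":"object","properties":{"commands":{"type":"array"}},"required":["commands"]}

```bash
mkdir -p pics; cat > h.py <<'E'
import numpy as np,cv2
from cell import ctrl
def grab(n):
    d=ctrl.get_image(n); h=d["image"].shape[0]
    d["f"]=h/2/np.tan(np.radians(d["vfov"])/2); return d
def pts(d):
    z=d["range_z"].astype(float); v,u=np.indices(z.shape)
    p=np.stack([(u-d["cx"])*z/d["f"],(v-d["cy"])*z/d["f"],z],-1)
    T=np.linalg.inv(d["world_to_cam"]); return p@T[:3,:3].T+T[:3,3]
def ray(d,uv,h):
    T=np.linalg.inv(d["world_to_cam"]); uv=np.atleast_2d(uv).astype(float)
    r=np.c_[(uv[:,0]-d["cx"])/d["f"],(uv[:,1]-d["cy"])/d["f"],np.ones(len(uv))]@T[:3,:3].T
    o=T[:3,3]; return o+r*((h-o[2])/r[:,2])[:,None]
def proj(d,P):
    P=np.atleast_2d(P).astype(float); c=P@d["world_to_cam"][:3,:3].T+d["world_to_cam"][:3,3]
    return np.c_[c[:,0]/c[:,2]*d["f"]+d["cx"],c[:,1]/c[:,2]*d["f"]+d["cy"]]
def save(n,im): cv2.imwrite("pics/"+n,cv2.cvtColor(im,cv2.COLOR_RGB2BGR))
E
python3 - <<'E'
from h import *
for n in ["scene","side"]:
    d=grab(n); save(n+"0.png",d["image"]); np.savez(n+"0.npz",**d)
    T=np.linalg.inv(d["world_to_cam"]); print(n,T[:3,3].round(),T[:3,2].round(2),d["f"],d["cx"],d["cy"])
print(ctrl.read_state())
E
```

```text
scene [199. 616. 825.] [ 0.36 -0.62 -0.69] 411.5475240382157 258.00677616730326 196.70698527043766
side [ 653. -828.  456.] [-0.06  0.89 -0.44] 353.5243878848225 256.0572580799195 192.17014910196488
{'clock': 0.1, 'qpos': array([ 1.21123124,  0.62924865,  0.03847269,  1.51824291, -0.02699905,
        0.99627782, -0.01996845]), 'qd': array([ 4.90319986e-04,  9.87390530e-05, -9.12302732e-04, -2.42044698e-03,
       -1.31265929e-03,  1.08228703e-03, -1.64805420e-04]), 'tau': array([ 2.70296710e-03, -5.64532399e+01,  1.23008754e+00, -1.93974137e+01,
        1.11974464e-02,  5.47116244e-03,  9.83937582e-06]), 'eef_pos': array([ 188.07115174, -621.63529879,  230.49279529]), 'tool_rot': array([-3.13993498e+00,  3.27870699e-05,  2.93775156e-01]), 'force': array([ 0.58394627, -0.12537706,  0.02998736]), 'torque': array([-0.01052712, -0.02668649, -0.04156054]), 'gripper_force': 0.0, 'width': 85.4038456991134}
```

View pics/scene0.png

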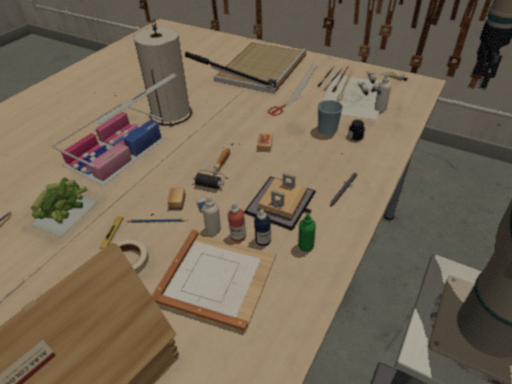

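View pics/side0.png

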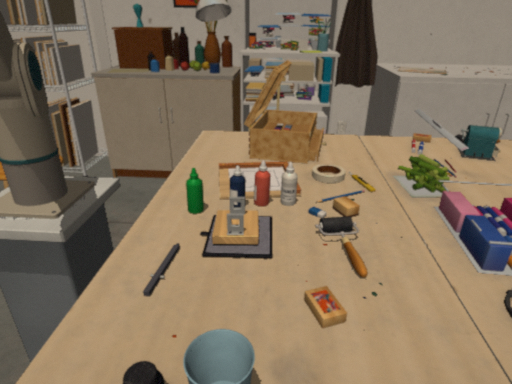

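The scene shows the bar at about (345,188), the block at (285,200) on the pad, the bottles at (211,215), (237,222) and (262,227), the green look-alike at (307,232), and the sheet outline at (212,280). The side view shows the bar at (162,268) and the block at (237,232).

```bash
cat > m.py <<'E'
from h import *
def box(p): 
    r=cv2.minAreaRect(p.astype(np.float32)); return np.round(cv2.boxPoints(r),1).tolist(), np.round(r[0],1), np.round(r[1],1), round(r[2],1)
for n,(u0,v0,u1,v1) in {"scene":(325,165,365,210),"side":(140,238,185,300)}.items():
    d=dict(np.load(n+"0.npz")); im=d["image"]; P=pts(d)
    g=im.max(2).astype(int); m=np.zeros(g.shape,np.uint8); m[v0:v1,u0:u1]=(g[v0:v1,u0:u1]<110)
    k,l,s,_=cv2.connectedComponentsWithStats(m); i=1+s[1:,4].argmax(); vu=np.argwhere(l==i)
    print(n,"bar",s[i],box(ray(d,vu[:,::-1],8)[:,:2]))
d=dict(np.load("scene0.npz")); P=pts(d); im=d["image"].astype(int)
reg=(P[...,0]>250)&(P[...,0]<900)&(P[...,1]>-450)&(P[...,1]<350)
hs=cv2.cvtColor(d["image"],cv2.COLOR_RGB2HSV)
v,u=np.indices(reg.shape)
blk=reg&(abs(P[...,2]-36)<4)&(u>255)&(u<318)&(v>170)&(v<225); print("blocktop",blk.sum(),box(P[blk][:,:2]))
bt=reg&(P[...,2]>70)&(P[...,2]<88)&(u>255)&(u<318)&(v>165)&(v<225); print("bracket tops",box(P[bt][:,:2]))
for nm,(a,b) in dict(a=(199,222),b=(225,248),c=(252,274),green=(297,318)).items():
    m=reg&(u>a)&(u<b)&(v>190)&(v<252)&(P[...,2]>15)&(P[...,2]<200); q=P[m]
    body=q[(q[:,2]>20)&(q[:,2]<70)]; top=q[q[:,2]>q[:,2].max()-8]
    print(nm,q[:,2].max().round(),top.mean(0).round(),body.min(0).round(),body.max(0).round())
save("crop1.png",cv2.resize(d["image"][165:335,150:370],None,fx=3.5,fy=3.5,interpolation=cv2.INTER_CUBIC))
# outline
m=((im.min(2)>150)&(u>150)&(u<275)&(v>235)&(v<325)).astype(np.uint8)
k,l,s,_=cv2.connectedComponentsWithStats(m)
for i in range(1,k):
    if s[i,4]>150: vu=np.argwhere(l==i); print("paper",s[i],box(ray(d,vu[:,::-1],10)[:,:2]))
E
python3 m.py
```

```text
scene bar [330 173  27  34 189] ([[413.5, -351.6000061035156], [431.29998779296875, -352.6000061035156], [441.6000061035156, -184.6999969482422], [423.70001220703125, -183.60000610351562]], array([ 427.5, -268.1]), array([168.3,  17.9]), 86.5)
side bar [143 244  37  52 458] ([[415.0, -357.6000061035156], [437.8999938964844, -358.8999938964844], [447.0, -197.3000030517578], [424.1000061035156, -196.0]], array([ 431. , -277.4]), array([161.8,  23. ]), 86.8)
blocktop 820 ([[503.1000061035156, -81.69999694824219], [512.4000244140625, -201.1999969482422], [612.0, -193.39999389648438], [602.7999877929688, -74.0]], array([ 557.6, -137.6]), array([ 99.9, 119.8]), 4.4)
bracket tops ([[419.29998779296875, -31.200000762939453], [508.3999938964844, -210.39999389648438], [638.2000122070312, -145.89999389648438], [549.0999755859375, 33.29999923706055]], array([528.8, -88.6]), array([144.9, 200.1]), 26.4)
a 122.0 [677.  38. 118.] [656.  24.  21.] [692.  61.  70.]
b 126.0 [608.  31. 123.] [583.  15.  20.] [625.  51.  69.]
c 117.0 [543.  12. 113.] [ 521. -133.   20.] [606.  32.  70.]
green 121.0 [437. -23. 117.] [ 416. -192.   20.] [527.  -4.  70.]
```

View pics/crop1.png

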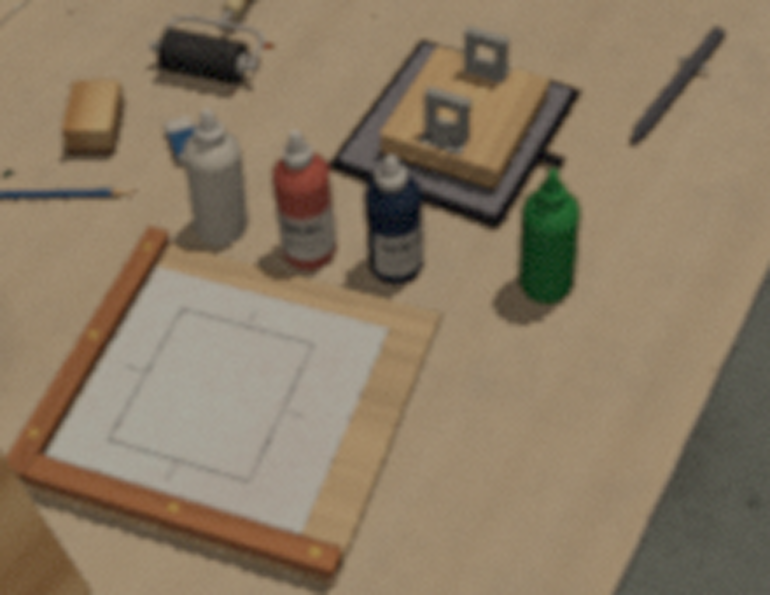

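In the enlarged crop the bar's pin is at (700,70) and its tapered nose at (635,140), so the nose points to +y. The outline corners are at (183,310), (313,345), (250,480) and (110,440).

```bash
cat >> h.py <<'E'
from scipy.spatial.transform import Rotation as Ro
def go(pos,yaw,roll=np.pi,pitch=0):
    s=ctrl.read_state(); R=Ro.from_euler("xyz",s["tool_rot"]); G=Ro.from_euler("xyz",[roll,pitch,yaw])
    print("at",s["eef_pos"].round(1),s["tool_rot"].round(4),"w",round(s["width"],1),"t",s["clock"])
    print("shift cm",(R.inv().apply(np.array(pos)-s["eef_pos"])/10).round(3),"turn",(R.inv()*G).as_rotvec().round(4))
E
python3 - <<'E'
from h import *
d=dict(np.load("scene0.npz"))
c=np.array([(183,310),(313,345),(250,480),(110,440)])/3.5+[150,165]-[.36,.36]
q=ray(d,c,10)[:,:2]; print(q.round(1),q.mean(0).round(1))
for i in range(4):
    e=q[(i+1)%4]-q[i]; print(np.linalg.norm(e).round(1),np.degrees(np.arctan2(e[1],e[0])).round(1))
T=np.linalg.inv(ctrl.get_image("wrist")["world_to_cam"]); print(T.round(2))
go([427,-268,230],np.radians(86.5))
E
```

```text
[[652.9 126. ]
 [554.7 107.9]
 [534.4 220. ]
 [632.7 239.3]] [593.7 173.3]
99.9 -169.6
113.9 100.3
100.2 11.1
115.1 -79.9
[[ 2.9000e-01 -9.2000e-01 -2.6000e-01  2.5309e+02]
 [-9.6000e-01 -2.8000e-01 -8.0000e-02 -6.0112e+02]
 [-0.0000e+00  2.7000e-01 -9.6000e-01  3.7264e+02]
 [ 0.0000e+00  0.0000e+00  0.0000e+00  1.0000e+00]]
at [ 188.1 -621.7  230.6] [-3.1402  0.      0.2938] w 85.3 t 0.15
shift cm [ 33.107 -26.936   0.1  ] turn [-1.3000e-03 -9.0000e-04 -1.2159e+00]
```

Emit:
step_arm --commands '[31.0, -21.3, 5.0, 0, 0, -1.216, 1, 31.0, -21.3, 5.0, 0, 0, -1.216, 1, 31.0, -21.3, 5.0, 0, 0, -1.216, 1, 31.0, -21.3, 5.0, 0, 0, -1.216, 1, 31.0, -21.3, 5.0, 0, 0, -1.216, 1, 31.0, -21.3, 5.0, 0, 0, -1.216, 1, 31.0, -21.3, 5.0, 0, 0, -1.216, 1, 31.0, -21.3, 5.0, 0, 0, -1.216, 1, 31.0, -21.3, 5.0, 0, 0, -1.216, 1, 31.0, -21.3, 5.0, 0, 0, -1.216, 1]'

```text
clock: 1.15
eef_pos: [423.3, -328.2, 181.1]
tool_rot: [-3.141, -0.0, 1.51]
force: [-0.6, -0.4, -0.3]
width: 85.5
gripper_force: 0.0
```

```bash
python3 - <<'E'
from h import *
d=grab("wrist"); np.savez("w1.npz",**d); save("w1.png",d["image"])
go([423.5,-328,180],np.radians(86.5)); print(ctrl.read_state()["qpos"].round(2))
E
```

```text
at [ 422.6 -329.3  181.2] [-3.1407e+00  5.0000e-04  1.5076e+00] w 85.5 t 1.2
shift cm [0.138 0.085 0.115] turn [-0.0009  0.0005 -0.0021]
[ 0.81  0.54 -0.29  1.88  0.22  0.74  0.33]
```

View pics/w1.png

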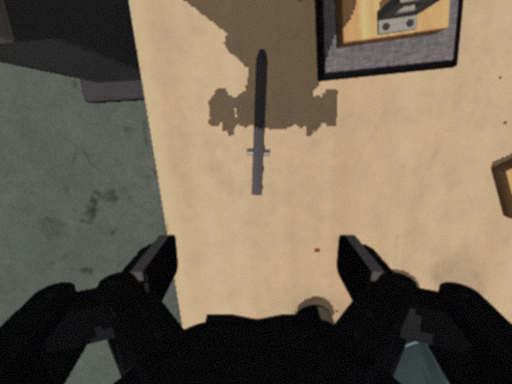

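The wrist view shows the bar from its tail (257,194) to its nose (262,50), with the pin at (258,151), and the pad's corner at (320,75).

```bash
python3 - <<'E'
from h import *
d=dict(np.load("w1.npz")); im=d["image"].astype(int); P=pts(d)
sat=im.max(2)-im.min(2)
m=np.zeros(sat.shape,bool); m[45:200,245:275]=((im.max(2)<110)&(sat<22))[45:200,245:275]
for r in range(50,198,12):
    c=np.where(m[r])[0]; 
    if len(c): print(r,c.min(),c.max(),P[r,int(c.mean())].round(1),P[r,c.max()+6,2].round(1))
e=[]
for r in list(range(75,145))+list(range(160,190)):
    c=np.where(m[r])[0]; e.append((c.mean(),r))
q=ray(d,e,12)[:,:2]; f=np.polyfit(q[:,1],q[:,0],1); print("dx/dy",f[0],"yaw deg",np.degrees(np.arctan(-f[0])))
for uv in [(257,194),(258,151),(262,50)]: print(ray(d,uv,6).round(1),ray(d,uv,12).round(1))
y=-328; print("x at",y,np.polyval(f,y))
E
```

```text
50 259 264 [ 434.8 -192.4    8.8] -1.3
62 256 267 [ 434.  -204.5   12.3] -0.6
74 255 266 [ 432.3 -216.    11.5] -1.8
86 255 266 [ 431.6 -228.    11.6] -0.6
98 255 265 [ 430.9 -240.2   10.9] -2.0
110 255 264 [ 429.1 -252.7   11.6] -1.5
122 254 264 [ 428.3 -265.5   12.3] -1.0
134 254 262 [ 426.4 -278.6   12.2] -1.6
146 254 263 [ 425.6 -292.2   10.4] -0.8
158 254 261 [ 423.7 -305.8   11.4] -0.3
170 253 262 [ 422.8 -320.    10.8] -2.1
182 253 260 [ 420.7 -334.2   11.4] -1.8
dx/dy 0.09705015110430731 yaw deg -5.543204238221733
[[ 420.9 -350.7    6. ]] [[ 421. -349.   12.]]
[[ 425.3 -298.4    6. ]] [[ 425.3 -297.7   12. ]]
[[ 435.9 -191.8    6. ]] [[ 435.7 -193.1   12. ]]
x at -328 422.31209252457467
```

```bash
python3 - <<'E'
from h import *
go([423,-327,3],np.radians(84.46))
E
```

```text
at [ 422.6 -329.3  181.2] [-3.1407e+00  5.0000e-04  1.5076e+00] w 85.5 t 1.2
shift cm [ 0.243  0.044 17.815] turn [-0.0009  0.0005  0.0335]
```

Emit:
step_arm --commands '[0.2, 0.05, 5, 0, 0, 0.033, 1, 0.2, 0.05, 9, 0, 0, 0.033, 1, 0.2, 0.05, 13, 0, 0, 0.033, 1, 0.2, 0.05, 15.5, 0, 0, 0.033, 1, 0.2, 0.05, 16.5, 0, 0, 0.033, 1, 0.2, 0.05, 17.2, 0, 0, 0.033, 1, 0.2, 0.05, 17.6, 0, 0, 0.033, 1, 0.2, 0.05, 17.7, 0, 0, 0.033, 1]'

```text
clock: 2.0
eef_pos: [424.3, -327.3, 5.0]
tool_rot: [3.14, 0.001, 1.476]
force: [0.6, -0.2, -0.3]
width: 85.4
gripper_force: 0.0
```

```bash
python3 - <<'E'
from h import *
go([423,-327,3],np.radians(84.46))
E
```

```text
at [ 424.3 -327.3    5. ] [3.1403e+00 1.0000e-03 1.4759e+00] w 85.4 t 2.0
shift cm [ 0.019 -0.135  0.202] turn [0.0013 0.001  0.0018]
```

Emit:
step_arm --commands '[0, -0.1, 0.15, 0, 0, 0, 1, 0, -0.1, 0.15, 0, 0, 0, 0, 0, -0.1, 0.15, 0, 0, 0, 0, 0, -0.1, 0.15, 0, 0, 0, 0, 0, -0.1, 0.15, 0, 0, 0, 0, 0, -0.1, 0.15, 0, 0, 0, 0, 0, -0.1, 0.15, 0, 0, 0, 0, 0, -0.1, 0.15, 0, 0, 0, 0, 0, -0.1, 0.15, 0, 0, 0, 0, 0, -0.1, 0.15, 0, 0, 0, 0]'

```text
clock: 3.0
eef_pos: [423.1, -326.5, 3.1]
tool_rot: [3.141, 0.0, 1.477]
force: [-0.8, 0.6, 5.4]
width: 10.2
gripper_force: 59.6
```

```bash
python3 - <<'E'
from h import *
go([573,-342,110],np.radians(94.4))
E
```

```text
at [ 423.1 -326.5    3.1] [3.1412e+00 2.0000e-04 1.4767e+00] w 10.2 t 3.0
shift cm [ -0.138  15.072 -10.682] turn [ 0.0004  0.0002 -0.1709]
```

Emit:
step_arm --commands '[0, 0, -3, 0, 0, 0, 0, -0.1, 1, -6, 0, 0, -0.02, 0, -0.1, 4, -8, 0, 0, -0.06, 0, -0.1, 8, -10, 0, 0, -0.1, 0, -0.1, 12, -10.7, 0, 0, -0.15, 0, -0.1, 14, -10.7, 0, 0, -0.17, 0, -0.1, 15.1, -10.7, 0, 0, -0.17, 0, -0.1, 15.1, -10.7, 0, 0, -0.17, 0, -0.1, 15.1, -10.7, 0, 0, -0.17, 0]'

```text
clock: 3.9
eef_pos: [572.0, -341.4, 109.0]
tool_rot: [-3.14, -0.001, 1.647]
force: [0.0, 0.2, -0.9]
width: 10.0
gripper_force: 58.9
```

```bash
python3 - <<'E'
from h import *
d=grab("wrist"); np.savez("w2.npz",**d); save("w2.png",d["image"])
s=grab("side"); np.savez("s2.npz",**s)
go([573,-342,110],np.radians(94.4))
E
```

```text
at [ 571.6 -341.8  109.3] [-3.1396e+00 -4.0000e-04  1.6462e+00] w 10.1 t 4.0
shift cm [-0.031  0.135 -0.073] turn [-0.002  -0.0004 -0.0014]
```

View pics/w2.png

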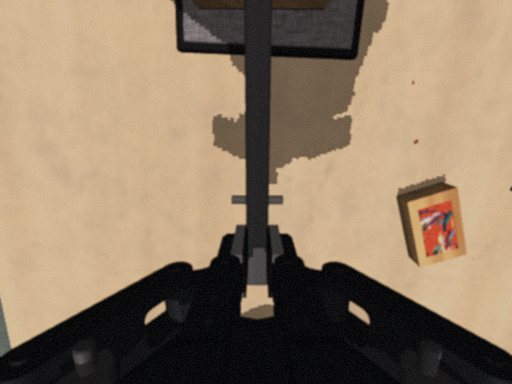

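The wrist view shows the bar running straight up at columns 246-270, with the pin at row 199. The nose is out of frame. I'll compare bar and bracket in the other two views.

```bash
python3 - <<'E'
from h import *
s=dict(np.load("s2.npz")); c=grab("scene"); np.savez("c2.npz",**c)
d=dict(np.load("w2.npz")); im=d["image"].astype(int)
R=[]
for r in range(70,190,4):
    row=im[r,225:295].sum(1).astype(float); g=np.diff(row); 
    R.append((r,225+g.argmin()+.5,225+g.argmax()+.5))
R=np.array(R); print(R[::6])
q=ray(d,np.c_[R[:,1:].mean(1)+.5,R[:,0]],113)
f=np.polyfit(q[:,1],q[:,0],1); print("yaw",np.degrees(np.arctan(-f[0])),"x at -342",np.polyval(f,-342),"pin",ray(d,(257,199),113).round(1))
for n,x in (("s",s),("c",c)): print(n,proj(x,[[557.6,-137.6,60],[557.6+3,-137.6-39,60],[555,-98,60],[557.6+11,-340+60,113],[561,-205,113]]).round(0).tolist())
a=cv2.resize(s["image"][140:280,190:290],None,fx=4,fy=4,interpolation=cv2.INTER_CUBIC)
b=cv2.resize(c["image"][120:260,245:345],None,fx=4,fy=4,interpolation=cv2.INTER_CUBIC)
save("sc2.png",np.hstack([a,b]))
E
```

```text
[[ 70.  237.5 270.5]
 [ 94.  245.5 270.5]
 [118.  229.5 227.5]
 [142.  245.5 268.5]
 [166.  245.5 282.5]]
yaw 6.869608888008407 x at -342 574.1629236197862 pin [[ 569.  -314.7  113. ]]
s [[235.0, 212.0], [234.0, 221.0], [236.0, 204.0], [230.0, 226.0], [232.0, 206.0]]
c [[284.0, 188.0], [289.0, 180.0], [278.0, 197.0], [303.0, 144.0], [294.0, 159.0]]
```

View pics/sc2.png

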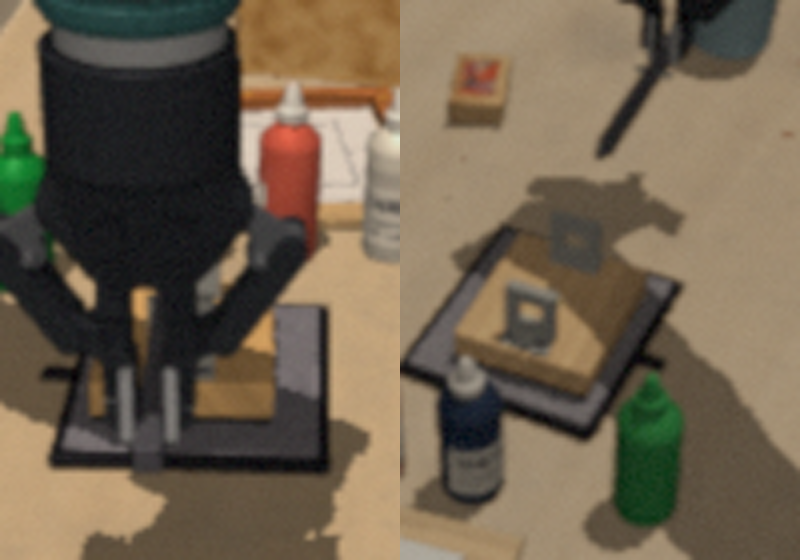

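The left crop shows the gripper and bar end-on over the pad. In the right crop the nose is at (600,152), the near hole at (575,238) and the far hole at (530,312). All are within about 1 px of the prediction.

```bash
python3 - <<'E'
from h import *
d=dict(np.load("w2.npz")); im=d["image"].astype(int); R=[]
for r in range(60,192,3):
    c=np.where(im[r,235:285].max(1)<75)[0]+235
    c=[x for x in c if abs(x-257)<16]; R.append((np.median(c),r,len(c)))
R=np.array(R); ok=abs(R[:,2]-np.median(R[:,2]))<4
q=ray(d,R[ok,:2]+[.5,.5],115); f=np.polyfit(q[:,1],q[:,0],1); print("bar yaw",np.degrees(np.arctan(-f[0])),"x at -342",np.polyval(f,-342),"nose x",np.polyval(f,-205),ok.sum())
c=dict(np.load("c2.npz"))
print("nose",ray(c,(294.8,157.8),112).round(1))
c0=dict(np.load("scene0.npz"));hs=cv2.cvtColor(c0["image"],cv2.COLOR_RGB2HSV); P=pts(c0)
m=((hs[...,1]>85)&(hs[...,2]>110)); m[:, :255]=0;m[:,318:]=0;m[:176]=0;m[226:]=0
m&=(abs(P[...,2]-36)<6)
q=ray(c0,np.argwhere(m)[:,::-1],36)[:,:2]
y=np.array([-.0767,.997]);x=np.array([.997,.0767]); o=np.array([557.6,-137.6])
a=(q-o)@x;b=(q-o)@y
# edge fits in block frame
for nm,s,t,lo,hi in (("x",a,b,-50,50),("y",b,a,-40,40)):
    for sg in (-1,1):
        E=[]
        for k in np.arange(lo,hi,8):
            w=(t>=k)&(t<k+8)
            if w.sum()>5: E.append((k+4,(sg*s[w]).max()*sg))
        E=np.array(E); mm=abs(E[:,1]-np.median(E[:,1]))<5; print(nm,sg,np.polyfit(E[mm,0],E[mm,1],1).round(3),mm.sum())
# holes: bright blobs in bracket
for g,(u,v) in {"near":(288.4,179.1),"far":(277.1,197.6)}.items(): print(g,ray(c0,(u,v),60).round(1))
E
```

```text
bar yaw 4.139112233877949 x at -342 571.277347485603 nose x 561.3630589329159 44
nose [[ 562.1 -212.4  112. ]]
x -1 [ 1.0000e-03 -4.8533e+01] 13
x 1 [8.0000e-03 4.8918e+01] 13
y -1 [  0.068 -52.222] 3
y 1 [-8.0000e-03  5.9994e+01] 10
near [[ 562.8 -177.7   60. ]]
far [[556.2 -96.   60. ]]
```

```bash
python3 - <<'E'
from h import *
go([574.5,-340.4,57.1],np.radians(94.6))
E
```

```text
at [ 571.8 -341.9  109.5] [-3.1401e+00 -2.0000e-04  1.6461e+00] w 9.7 t 4.05
shift cm [0.128 0.285 5.244] turn [-0.0015 -0.0002 -0.005 ]
```

Emit:
step_arm --commands '[0.1, 0.25, 3, 0, 0, -0.005, 0, 0.1, 0.28, 5, -0.0015, 0, -0.005, 0, 0.1, 0.28, 5.2, -0.0015, 0, -0.005, 0, 0.1, 0.28, 5.2, -0.0015, 0, -0.005, 0, 0.1, 0.28, 5.2, -0.0015, 0, -0.005, 0]'

```text
clock: 4.55
eef_pos: [576.5, -341.0, 59.1]
tool_rot: [3.139, 0.001, 1.651]
force: [-0.6, 0.1, -0.4]
width: 9.9
gripper_force: 58.9
```

```bash
python3 - <<'E'
from h import *
go([574.5,-340.4,57.1],np.radians(94.6))
c=grab("scene"); np.savez("c3.npz",**c)
s=grab("side")
b=cv2.resize(c["image"][140:220,250:330],None,fx=7,fy=7,interpolation=cv2.INTER_CUBIC)
save("c3.png",b)
E
```

```text
at [ 576.5 -341.    59.1] [3.1385e+00 1.1000e-03 1.6514e+00] w 9.9 t 4.55
shift cm [ 0.072 -0.192  0.196] turn [0.0031 0.0011 0.0003]
```

View pics/c3.png

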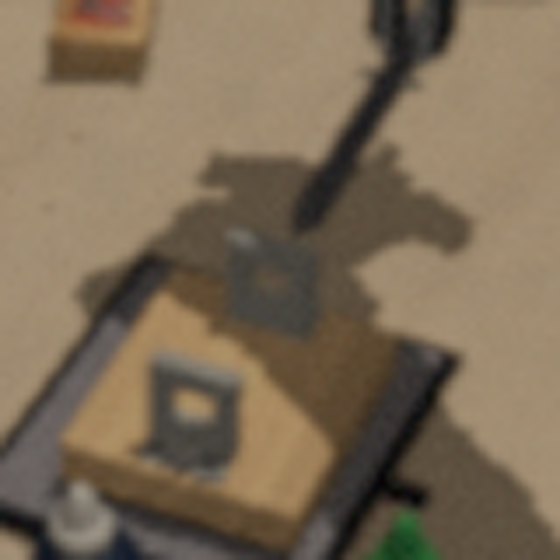

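The scene crop shows the nose at (305,215), the near hole at (272,280) and the far hole at (190,405). The bar's line passes about 1 px left of the hole, which fits the measured offset of 2 mm in x and z, so I'll correct that and advance.

Emit:
step_arm --commands '[0.1, -0.18, 0.18, 0.002, 0.001, 0, 0, 0.1, -0.18, 0.18, 0.002, 0.001, 0, 0, 0.1, -0.18, 0.18, 0.002, 0.001, 0, 0, 0.1, -0.18, 0.18, 0.002, 0.001, 0, 0]'

```text
clock: 5.05
eef_pos: [574.1, -339.6, 56.1]
tool_rot: [-3.141, -0.001, 1.652]
force: [-0.4, -0.5, -0.5]
width: 9.7
gripper_force: 58.9
```

```bash
python3 - <<'E'
from h import *
go([574.5,-340.4,57.1],np.radians(94.6))
E
```

```text
at [ 574.1 -339.6   56.1] [-3.1413e+00 -9.0000e-04  1.6518e+00] w 9.7 t 5.05
shift cm [-0.085  0.034 -0.096] turn [-0.0003 -0.0009  0.0008]
```

Emit:
step_arm --commands '[0.8, 0, -0.05, 0, 0, 0, 0, 1.6, 0, -0.05, 0, 0, 0, 0, 2.2, 0, -0.05, 0, 0, 0, 0, 2.7, 0, -0.05, 0, 0, 0, 0, 3.1, 0, -0.05, 0, 0, 0, 0, 3.5, 0, -0.05, 0, 0, 0, 0, 4.0, 0, -0.05, 0, 0, 0, 0, 4.5, 0, -0.05, 0, 0, 0, 0, 4.5, 0, -0.05, 0, 0, 0, 0]'

```text
clock: 5.95
eef_pos: [570.5, -293.5, 56.6]
tool_rot: [-3.141, -0.002, 1.653]
force: [1.0, 0.7, -1.1]
width: 10.0
gripper_force: 58.9
```

```bash
python3 - <<'E'
from h import *
go([558.4+78*np.sin(np.radians(4.6)),-136-78*np.cos(np.radians(4.6)),57.1],np.radians(94.6))
c=grab("scene"); w=grab("wrist"); np.savez("w4.npz",**w)
b=cv2.resize(c["image"][140:220,250:330],None,fx=5,fy=5,interpolation=cv2.INTER_CUBIC)
save("c4.png",np.hstack([b,cv2.resize(w["image"][:300,106:406],(400,400))]))
E
```

```text
at [ 570.5 -293.5   56.6] [-3.1411e+00 -1.8000e-03  1.6529e+00] w 10.0 t 5.95
shift cm [ 7.995  0.073 -0.038] turn [-0.0005 -0.0018  0.0019]
```

View pics/c4.png

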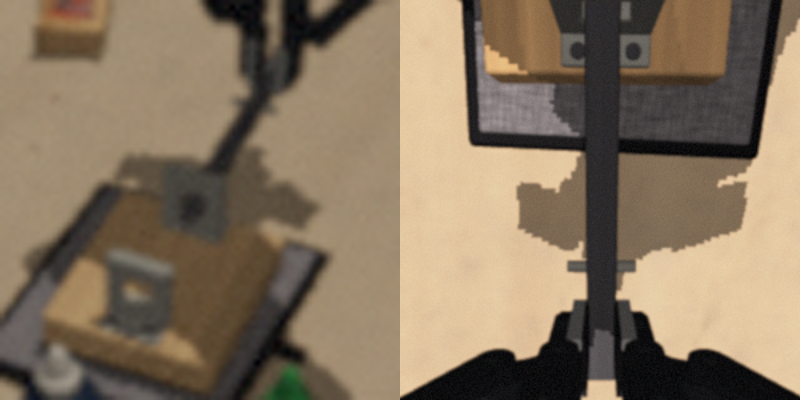

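The nose has entered the near hole, in the left panel at (190,205). In the right panel the bracket foot's centre (605) lies a little right of the bar (601). I'll work out the offset.

```bash
python3 - <<'E'
from h import *
d=dict(np.load("w4.npz")); s=.75
def P(u,v,h): return ray(d,((u-400)*s+106,v*s),h)[0]
G=np.array([np.cos(1.653),np.sin(1.653)]); Y=np.array([np.sin(1.653),-np.cos(1.653)]); t=np.array([570.5,-293.5])
for nm,a in dict(footL=(561,50,39),footR=(650,50,39),blkL=(486,70,36),blkR=(729,72,36),barL=(586,150,60),barR=(617,150,60),barL2=(586,60,60),barR2=(617,60,60),blkface=(600,73,36),pin=(601,266,60)).items():
    q=P(*a)[:2]-t; print(nm,(q@G).round(1),(q@Y).round(1))
E
```

```text
footL 109.0 -16.9
footR 109.0 18.4
blkL 102.5 -48.2
blkR 101.6 51.6
barL 70.6 -6.6
barR 70.6 4.8
barL2 100.7 -6.3
barR2 100.6 4.5
blkface 101.3 -1.5
pin 25.7 -1.1
```

Emit:
step_arm --commands '[0, 0.2, -0.04, 0, 0.002, 0, 0, 1.0, 0.2, -0.04, 0, 0.002, 0, 0, 2, 0.2, -0.04, 0, 0.002, 0, 0, 2.7, 0.2, -0.04, 0, 0.002, 0, 0, 3.4, 0.2, -0.04, 0, 0.002, 0, 0, 4.0, 0.2, -0.04, 0, 0.002, 0, 0, 4.6, 0.2, -0.04, 0, 0.002, 0, 0, 5.2, 0.2, -0.04, 0, 0.002, 0, 0, 5.8, 0.2, -0.04, 0, 0.002, 0, 0, 6.2, 0.2, -0.04, 0, 0.002, 0, 0]'

```text
clock: 7.05
eef_pos: [567.3, -232.0, 57.0]
tool_rot: [-3.141, -0.003, 1.652]
force: [-0.9, 0.4, -0.6]
width: 10.3
gripper_force: 58.9
```

```bash
python3 - <<'E'
from h import *
go([558.4+72*np.sin(np.radians(4.6)),-136-72*np.cos(np.radians(4.6)),57.1],np.radians(94.6))
d=grab("wrist"); np.savez("w5.npz",**d)
c=grab("scene"); 
b=cv2.resize(c["image"][140:220,250:330],None,fx=5,fy=5,interpolation=cv2.INTER_CUBIC)
save("c5.png",np.hstack([b,cv2.resize(d["image"][:300,106:406],(400,400))]))
E
```

```text
at [ 567.3 -232.    57. ] [-3.1411 -0.0032  1.6521] w 10.3 t 7.05
shift cm [ 2.444 -0.117  0.   ] turn [-0.0005 -0.0032  0.001 ]
```

View pics/c5.png

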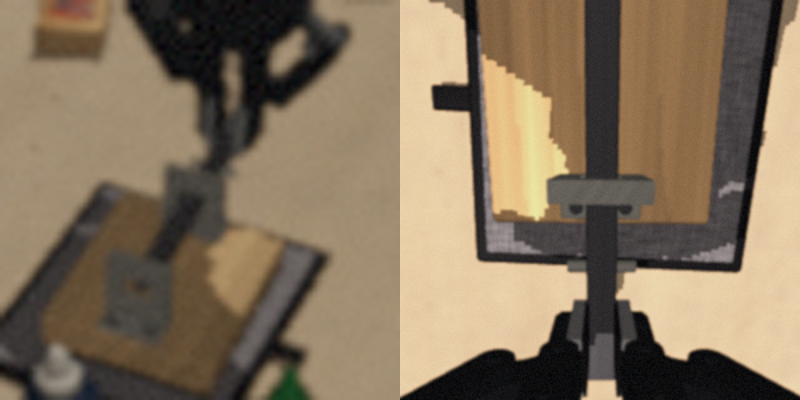

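The bar is centred in the near bracket (right panel, bracket 548-655, bar 586-617) and has reached the far bracket, at (140,275) in the left panel. I'll go on in.

Emit:
step_arm --commands '[0.5, 0, 0, 0, 0.002, 0, 0, 1.0, 0, 0, 0, 0.002, 0, 0, 1.5, 0, 0, 0, 0.002, 0, 0, 2.0, 0, 0, 0, 0.002, 0, 0, 2.3, 0, 0, 0, 0.002, 0, 0, 2.4, 0, 0, 0, 0.002, 0, 0, 2.4, 0, 0, 0, 0.002, 0, 0]'

```text
clock: 7.85
eef_pos: [565.5, -208.7, 57.2]
tool_rot: [-3.141, -0.005, 1.652]
force: [-0.8, -0.0, -1.7]
width: 9.9
gripper_force: 58.9
```

```bash
python3 - <<'E'
from h import *
go([558.4+72*np.sin(np.radians(4.6)),-136-72*np.cos(np.radians(4.6)),57.1],np.radians(94.6))
d=grab("wrist"); np.savez("w6.npz",**d)
c=grab("scene"); 
b=cv2.resize(c["image"][150:230,245:325],None,fx=5,fy=5,interpolation=cv2.INTER_CUBIC)
save("c6.png",np.hstack([b,cv2.resize(d["image"][:300,106:406],(400,400))]))
E
```

```text
at [ 565.5 -208.7   57.2] [-3.1412 -0.0049  1.6521] w 9.9 t 7.85
shift cm [ 0.104 -0.121  0.006] turn [-0.0004 -0.0049  0.001 ]
```

View pics/c6.png

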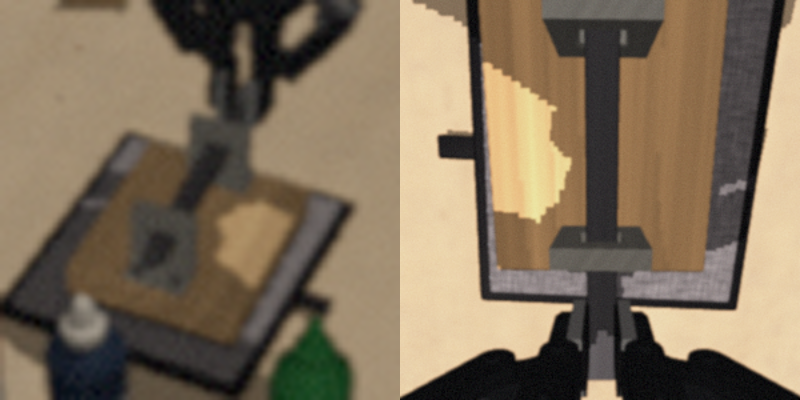

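The bar runs through both brackets: in the left panel the nose stands out past the far bracket at (150,260), and in the right panel both brackets are centred on the bar. That was the last picture allowed, so from here I go by numbers only.

```bash
python3 - <<'E'
from h import *
d=dict(np.load("w6.npz")); s=.75
st=ctrl.read_state(); t=st["eef_pos"][:2]; a=st["tool_rot"][2]
G=np.array([np.cos(a),np.sin(a)]); Y=np.array([np.sin(a),-np.cos(a)])
for nm,(u,v,h) in dict(nearOuterTop=(600,271,79),nearInnerTop=(600,249,79),farInnerTop=(600,20,79),blkEdge=(600,271,36),nL=(550,271,79),nR=(651,271,79),fL=(544,20,79),fR=(664,20,79)).items():
    q=ray(d,((u-400)*s+106,v*s),h)[0][:2]-t; print(nm,(q@G).round(1),(q@Y).round(1))
P=pts(d); m=(P[...,2]>74)&(P[...,2]<84)&(np.linalg.norm(P[...,:2]-t-100*G*0-60*G,axis=-1)<90)
v,u=np.where(m); q=P[m][:,:2]-t; x=q@G; w=(u>210)&(u<300)&(abs(q@Y)<20); print(np.histogram(x[w],bins=np.arange(0,140,4)))
print("z bracket",np.median(P[m][:,2]))
E
```

```text
nearOuterTop 30.6 -1.4
nearInnerTop 38.6 -1.4
farInnerTop 108.2 -1.3
blkEdge 16.7 -1.5
nL 30.6 -19.0
nR 30.6 16.5
fL 108.2 -17.8
fR 108.2 17.5
(array([   0,   41,  250,  219,    0,    0,    0,  181,  636,  619,    0,
          0,    0,    0,    0,    0,    0,    0,    0,    0,    0,    0,
          0,    0,    0,    0,    1, 1190,  407,    0,    0,    0,    0,
          0]), array([  0,   4,   8,  12,  16,  20,  24,  28,  32,  36,  40,  44,  48,
        52,  56,  60,  64,  68,  72,  76,  80,  84,  88,  92,  96, 100,
       104, 108, 112, 116, 120, 124, 128, 132, 136]))
z bracket 78.43403412756557
```

Emit:
step_arm --commands '[0.15, 0, 0, 0, 0, 0, 0, 0.15, 0, 0, 0, 0, 0, 1, 0.15, 0, 0, 0, 0, 0, 1, 0.15, 0, 0, 0, 0, 0, 1, 0.15, 0, 0, 0, 0, 0, 1, 0.15, 0, 0, 0, 0, 0, 1, 0.15, 0, 0, 0, 0, 0, 1, 0.15, 0, -2, 0, 0, 0, 1, 0.15, 0, -5, 0, 0, 0, 1, 0.15, 0, -7, 0, 0, 0, 1]'

```text
clock: 8.95
eef_pos: [565.9, -207.7, 128.6]
tool_rot: [3.141, -0.005, 1.652]
force: [-0.0, -0.2, 0.2]
width: 85.6
gripper_force: 0.0
```

```bash
python3 - <<'E'
from h import *
d=grab("wrist"); np.savez("w7.npz",**d); P=pts(d); im=d["image"].astype(int)
st=ctrl.read_state(); t=st["eef_pos"][:2]; print(st["eef_pos"].round(1),st["tool_rot"].round(4),st["force"].round(1),st["width"])
a=np.radians(94.6); G=np.array([np.cos(a),np.sin(a)]); Y=np.array([np.sin(a),-np.cos(a)])
q=P[...,:2]-np.array([558.4,-136]); x=q@G; y=q@Y; z=P[...,2]   # x along block y, y along block x
br=(z>75)&(z<84)&(abs(y)<25)&(abs(x)<60)
print("brackets hist",[(int(e),int(n)) for n,e in zip(*np.histogram(x[br],bins=np.arange(-60,62,2))) if n>15], "y",np.percentile(y[br],[2,50,98]).round(1))
ba=(z>52)&(z<72)&(abs(y)<15)&(abs(x)<30); print("bar n",ba.sum(),"z",np.percentile(z[ba],[5,50,95]).round(1),"y",np.percentile(y[ba],[3,97]).round(1))
f=np.polyfit(x[ba],y[ba],1); print("bar y=",f.round(3))
E
```

```text
[ 567.7 -208.3  131.6] [ 3.1362e+00 -2.6000e-03  1.6517e+00] [-0.4 -1.   1.8] 85.7434370421378
brackets hist [(-44, 49), (-42, 117), (-40, 132), (-38, 149), (-36, 135), (34, 127), (36, 177), (38, 196), (40, 191), (42, 138)] y [-17.2   0.1  17.5]
bar n 1345 z [61.8 63.  64.1] y [-5.1  6. ]
bar y= [0.003 0.35 ]
```

```bash
python3 - <<'E'
from h import *
go([558.7,-136,43],np.radians(94.5))
E
```

```text
at [ 567.7 -208.3  131.6] [ 3.1362e+00 -2.6000e-03  1.6517e+00] w 85.7 t 9.0
shift cm [ 7.258 -0.366  8.88 ] turn [ 0.0054 -0.0026  0.0023]
```

Emit:
step_arm --commands '[3.5, -0.2, 0, 0.003, 0, 0, 1, 7.2, -0.2, 0, 0.003, 0, 0, 1, 7.2, -0.2, 2, 0.003, 0, 0, 1, 7.2, -0.2, 2.5, 0.003, 0, 0, 1, 7.2, -0.2, 2.5, 0.003, 0, 0, 1, 7.2, -0.2, 2.5, 0.003, 0, 0, 1]'

```text
clock: 9.6
eef_pos: [557.6, -137.2, 102.5]
tool_rot: [-3.138, -0.004, 1.65]
force: [0.7, -0.6, 0.8]
width: 85.5
gripper_force: 0.0
```

```bash
python3 - <<'E'
from h import *
go([558.7,-136,43],np.radians(94.5))
E
```

```text
at [ 557.6 -137.2  102.5] [-3.138  -0.0043  1.65  ] w 85.5 t 9.6
shift cm [0.089 0.143 5.952] turn [-0.0036 -0.0043  0.0006]
```

Emit:
step_arm --commands '[0.1, 0.1, 2, 0, -0.004, 0, 1, 0.1, 0.1, 4, 0, -0.004, 0, 1, 0.1, 0.1, 5, -0.002, -0.004, 0, 1, 0.1, 0.1, 5.6, -0.002, -0.004, 0, 1, 0.1, 0.1, 5.9, -0.002, -0.004, 0, 1, 0.1, 0.1, 5.9, -0.002, -0.004, 0, 1, 0.1, 0.1, 5.9, -0.002, -0.004, 0, 1]'

```text
clock: 10.3
eef_pos: [558.7, -134.8, 44.1]
tool_rot: [-3.141, -0.001, 1.652]
force: [-0.3, -0.5, -0.4]
width: 85.5
gripper_force: 0.0
```

```bash
python3 - <<'E'
from h import *
go([558.7,-136,43],np.radians(94.5))
E
```

```text
at [ 558.7 -134.8   44.1] [-3.1413e+00 -7.0000e-04  1.6517e+00] w 85.5 t 10.3
shift cm [-0.124 -0.013  0.109] turn [-0.0003 -0.0007  0.0023]
```

Good. Close, then lift a little.

Emit:
step_arm --commands '[-0.1, 0, 0.05, 0, 0, 0, 0, -0.1, 0, 0.05, 0, 0, 0, 0, -0.1, 0, 0.05, 0, 0, 0, 0, -0.1, 0, 0.05, 0, 0, 0, 0, -0.1, 0, 0.05, 0, 0, 0, 0, -0.1, 0, 0.05, 0, 0, 0, 0, -0.1, 0, 0.05, 0, 0, 0, 0, -0.1, 0, 0.05, 0, 0, 0, 0, -0.1, 0, 0.05, 0, 0, 0, 0]'

```text
clock: 11.2
eef_pos: [558.5, -135.6, 43.2]
tool_rot: [-3.141, -0.001, 1.652]
force: [0.4, 0.1, 3.3]
width: 10.5
gripper_force: 58.9
```

Emit:
step_arm --commands '[0, 0, -0.3, 0, 0, 0, 0, 0, 0, -0.6, 0, 0, 0, 0, 0, 0, -1.0, 0, 0, 0, 0, 0, 0, -1.6, 0, 0, 0, 0, 0, 0, -2.4, 0, 0, 0, 0, 0, 0, -3.2, 0, 0, 0, 0, 0, 0, -4.0, 0, 0, 0, 0, 0, 0, -4.5, 0, 0, 0, 0, 0, 0, -5, 0, 0, 0, 0, 0, 0, -5, 0, 0, 0, 0]'

```text
clock: 12.2
eef_pos: [558.8, -135.8, 93.8]
tool_rot: [-3.141, -0.001, 1.652]
force: [0.7, -0.4, -7.0]
width: 10.9
gripper_force: 59.2
```

```bash
cat > blk.py <<'E'
from h import *
def meas():
    d=grab("wrist"); P=pts(d); st=ctrl.read_state(); p=st["eef_pos"]; a=st["tool_rot"][2]
    print(p.round(1),st["tool_rot"].round(4),"F",st["force"].round(1),"w",round(st["width"],1),"gf",round(st["gripper_force"],1),"t",st["clock"])
    G=np.array([np.cos(a),np.sin(a)]); Y=np.array([np.sin(a),-np.cos(a)])
    q=P[...,:2]-p[:2]; x=q@G; y=q@Y; z=P[...,2]-p[2]
    np.savez("last.npz",x=x,y=y,z=z,im=d["image"])
    # block top: expected about z-p = -10..; away from the bar
    m=(z>-22)&(z<3)&(abs(x)<70)&(abs(y)<56)&((abs(y)>22))
    A=np.c_[x[m],y[m],np.ones(m.sum())]; k=np.linalg.lstsq(A,z[m],rcond=None)[0]
    r=z[m]-A@k; g=abs(r)<3; k=np.linalg.lstsq(A[g],z[m][g],rcond=None)[0]
    print("top plane dz/dx,dz/dy,z0",k.round(4),m.sum(),"x",np.percentile(x[m],[1,99]).round(1),"y",np.percentile(y[m],[1,99]).round(1))
    b=(z>20)&(z<40)&(abs(y)<25)&(x>20)&(x<60); print("far bracket x",np.percentile(x[b],[2,50,98]).round(1),"y",np.percentile(y[b],[2,50,98]).round(1),"z",np.median(z[b]).round(1) if b.any() else None)
    u=np.indices(x.shape)[1]
    # side edges -> block yaw in tool frame
    E=[]
    for lo in range(-30,58,6):
        w=m&(x>=lo)&(x<lo+6)
        if w.sum()>20: E.append((lo+3,np.percentile(y[w],1),np.percentile(y[w],99)))
    E=np.array(E); print("edges",E.round(1)[::3].tolist(),"slopes",[np.polyfit(E[:,0],E[:,i],1)[0].round(4) for i in (1,2)] if len(E)>2 else None)
if __name__=="__main__": meas()
E
python3 blk.py
```

```text
[ 558.6 -135.7   93.3] [-3.1408e+00 -8.0000e-04  1.6517e+00] F [ 0.1  0.4 -6.3] w 10.6 gf 59.2 t 12.25
top plane dz/dx,dz/dy,z0 [ 2.00000e-04  3.10000e-03 -1.23787e+01] 10990 x [-22.8  57.1] y [-47.9  50. ]
far bracket x [22.  40.1 52.6] y [-15.8  -0.2  18.1] z 30.1
edges [[-27.0, -42.9, 40.7], [-9.0, -48.3, 49.8], [9.0, -47.9, 49.7], [27.0, -47.7, 50.0], [45.0, -47.7, 50.1]] slopes [np.float64(-0.0147), np.float64(0.046)]
```

```bash
python3 - <<'E'
from h import *
d=dict(np.load("scene0.npz")); g=cv2.GaussianBlur(d["image"].astype(np.float32).mean(2),(0,0),.6)
c=np.array([(183,310),(313,345),(250,480),(110,440)])/3.5+[150,165]-[.36,.36]
L=[]
for i in range(4):
    a,b=c[i],c[(i+1)%4]; t=(b-a)/np.linalg.norm(b-a); n=np.array([-t[1],t[0]]); Q=[]
    for s in np.linspace(.12,.88,30):
        o=np.arange(-2.5,2.51,.1); p=a+(b-a)*s+o[:,None]*n
        v=cv2.remap(g,p[:,0].astype(np.float32)[None],p[:,1].astype(np.float32)[None],cv2.INTER_CUBIC)[0]
        w=np.clip(np.percentile(v,80)-v-2,0,None)**2
        if w.sum()>5: Q.append(p.T@w/w.sum())
    q=ray(d,np.array(Q),10)[:,:2].astype(np.float32); vx,vy,x0,y0=cv2.fitLine(q,cv2.DIST_HUBER,0,.1,.01).ravel(); L.append((np.array([vx,vy]),np.array([x0,y0]))); print(len(Q),np.degrees(np.arctan2(vy,vx)).round(2))
C=[]
for i in range(4):
    (v,p),(w,q)=L[i-1],L[i]; s=np.linalg.solve(np.c_[v,-w],q-p); C.append(p+s[0]*v)
C=np.array(C); print(C.round(1),C.mean(0).round(2),[np.linalg.norm(C[i]-C[i-1]).round(1) for i in range(4)])
go([*C.mean(0),200],np.radians(100.4))
E
```

```text
30 10.19
30 -79.75
30 10.38
30 -79.77
[[654.7 125.1]
 [555.2 107.2]
 [534.6 221.4]
 [634.1 239.6]] [594.66 173.35] [np.float32(116.4), np.float32(101.1), np.float32(116.0), np.float32(101.1)]
at [ 558.6 -135.7   93.3] [-3.1408e+00 -8.0000e-04  1.6517e+00] w 10.6 t 12.25
shift cm [ 30.522   6.088 -10.649] turn [-0.0008 -0.0008 -0.1006]
```

Emit:
step_arm --commands '[0, 0, -1, 0, 0, 0, 0, 0, 0, -3, 0, 0, 0, 0, 0, 0, -5.5, 0, 0, 0, 0, 0, 0, -8, 0, 0, 0, 0, 0.3, 0, -10, 0, 0, 0, 0, 1.2, 0.2, -10.7, 0, 0, -0.01, 0, 2.7, 0.5, -10.7, 0, 0, -0.015, 0, 4.7, 0.9, -10.7, 0, 0, -0.02, 0, 7, 1.3, -10.7, 0, 0, -0.03, 0, 9.5, 1.8, -10.7, 0, 0, -0.035, 0]'

```text
clock: 13.25
eef_pos: [567.6, -37.4, 198.5]
tool_rot: [-3.137, -0.002, 1.688]
force: [0.2, -0.1, -7.3]
width: 10.6
gripper_force: 59.2
```

```bash
python3 - <<'E'
from h import *
go([593.5,173.5,200],np.radians(100.25))
E
```

```text
at [567.6 -37.4 198.5] [-3.1371e+00 -2.1000e-03  1.6879e+00] w 10.6 t 13.25
shift cm [20.645  5.041 -0.13 ] turn [-0.0044 -0.0023 -0.0618]
```

Emit:
step_arm --commands '[2.5, 0.6, 0, 0, 0, -0.01, 0, 5, 1.2, 0, 0, 0, -0.02, 0, 7.5, 1.8, 0, 0, 0, -0.03, 0, 10, 2.4, 0, 0, 0, -0.035, 0, 12.5, 3, 0, 0, 0, -0.04, 0, 15, 3.6, 0, -0.001, 0, -0.05, 0, 17.5, 4.2, 0, -0.001, 0, -0.055, 0, 19.3, 4.7, 0, -0.001, 0, -0.06, 0, 20.3, 4.95, 0, -0.001, 0, -0.061, 0, 20.6, 5.0, 0, -0.001, 0, -0.061, 0]'

```text
clock: 14.25
eef_pos: [594.0, 172.5, 199.4]
tool_rot: [-3.14, -0.002, 1.75]
force: [-0.4, 0.1, -5.8]
width: 10.7
gripper_force: 59.3
```

Emit:
step_arm --commands '[0, 0, 1, 0, 0, 0, 0, 0, 0, 2.5, 0, 0, 0, 0, 0, 0, 4, 0, 0, 0, 0, 0, 0, 5.5, 0, 0, 0, 0, 0, 0, 7, 0, 0, 0, 0, 0, 0, 8.5, 0, 0, 0, 0, 0, 0, 9.5, 0, 0, 0, 0, 0, 0, 10, 0, 0, 0, 0, 0, 0, 10, 0, 0, 0, 0, 0, 0, 10, 0, 0, 0, 0]'

```text
clock: 15.25
eef_pos: [595.0, 171.2, 100.6]
tool_rot: [3.141, -0.001, 1.748]
force: [0.6, 0.4, -6.2]
width: 10.9
gripper_force: 59.2
```

```bash
python3 blk.py; python3 - <<'E'
from h import *
go([593.5,173.5,58.6],np.radians(100.25))
E
```

```text
[595.2 171.2 100.9] [ 3.1404e+00 -1.4000e-03  1.7478e+00] F [-0.2  0.2 -6.4] w 10.7 gf 59.2 t 15.3
top plane dz/dx,dz/dy,z0 [ 1.0000e-03  1.0000e-03 -1.3126e+01] 10979 x [-22.6  57.2] y [-48.3  49.6]
far bracket x [25.5 39.9 50.1] y [-16.3   0.2  18.1] z 29.7
edges [[-27.0, -43.1, 40.6], [-9.0, -48.7, 49.1], [9.0, -48.3, 49.5], [27.0, -48.3, 49.7], [45.0, -48.2, 49.8]] slopes [np.float64(-0.0125), np.float64(0.0468)]
at [595.2 171.2 100.9] [ 3.1404e+00 -1.4000e-03  1.7478e+00] w 10.7 t 15.3
shift cm [ 0.247 -0.129  4.227] turn [ 0.0011 -0.0014 -0.0019]
```

Emit:
step_arm --commands '[0.1, -0.05, 0.7, 0, 0, 0, 0, 0.25, -0.1, 1.6, 0, 0, -0.001, 0, 0.25, -0.1, 2.5, 0.001, -0.001, -0.002, 0, 0.25, -0.1, 3.3, 0.001, -0.001, -0.002, 0, 0.25, -0.1, 3.9, 0.001, -0.001, -0.002, 0, 0.25, -0.1, 4.15, 0.001, -0.001, -0.002, 0, 0.25, -0.1, 4.15, 0.001, -0.001, -0.002, 0, 0.25, -0.1, 4.15, 0.001, -0.001, -0.002, 0, 0.25, -0.1, 4.15, 0.001, -0.001, -0.002, 0]'

```text
clock: 16.2
eef_pos: [593.5, 173.4, 59.1]
tool_rot: [-3.141, -0.0, 1.75]
force: [-0.6, 0.1, -5.7]
width: 10.7
gripper_force: 59.2
```

```bash
python3 blk.py; python3 - <<'E'
from h import *
go([593.5,173.5,58.8],np.radians(100.25))
c=grab("scene"); np.savez("cF.npz",**c); P=pts(c); v,u=np.indices(P.shape[:2])
a=np.radians(10.25); X=np.array([np.cos(a),np.sin(a)]); Y=np.array([-np.sin(a),np.cos(a)])
q=P[...,:2]-np.array([594.6,173.3]); x=q@X; y=q@Y; z=P[...,2]
m=(abs(z-46)<5)&(abs(x)<70)&(abs(y)<75); print("scene: block top n",m.sum(),"x",np.percentile(x[m],[1,99]).round(1),"y",np.percentile(y[m],[1,99]).round(1),"z",np.median(z[m]).round(1))
r=cv2.minAreaRect(np.c_[x[m],y[m]].astype(np.float32)); print(r)
k=np.linalg.lstsq(np.c_[x[m],y[m],np.ones(m.sum())],z[m],rcond=None)[0]; print("tilt",k.round(4))
# bottles moved?
c0=dict(np.load("scene0.npz")); 
for n,(s,t) in dict(a=(199,222),b=(225,248),c=(252,274),green=(297,318)).items():
    A=pts(c0)[195:222,s:t]; B=P[195:222,s:t]; 
    for Q in (A,B):
        w=(Q[...,2]>100)&(Q[...,2]<140); print(n,Q[w].mean(0).round(1) if w.any() else None,end=" ")
    print()
A=c0["image"][140:200,180:235].astype(int); B=c["image"][140:200,180:235].astype(int); print("brayer diff",abs(A-B).mean().round(1))
E
```

```text
[593.4 173.3  59.1] [-3.1411e+00 -2.0000e-04  1.7496e+00] F [-0.2 -0.7 -5.4] w 10.5 gf 59.2 t 16.25
top plane dz/dx,dz/dy,z0 [-0.00000e+00 -1.10000e-03 -1.28635e+01] 10993 x [-22.5  57.3] y [-48.2  49.7]
far bracket x [24.  40.1 51.9] y [-16.1   0.1  18.2] z 29.9
edges [[-27.0, -42.9, 40.9], [-9.0, -48.6, 49.5], [9.0, -48.3, 49.5], [27.0, -48.3, 49.7], [45.0, -47.9, 49.9]] slopes [np.float64(-0.0133), np.float64(0.0445)]
at [593.4 173.3  59.1] [-3.1411e+00 -2.0000e-04  1.7496e+00] w 10.5 t 16.25
shift cm [0.018 0.009 0.03 ] turn [-0.0005 -0.0002 -0.0001]
scene: block top n 1073 x [-50.9  47.6] y [-54.8  56.7] z 47.6
((-1.5230903625488281, -0.16937637329101562), (116.24109649658203, 100.67000579833984), 89.15628051757812)
tilt [ 3.00000e-03 -3.30000e-03  4.74547e+01]
a [676.2  39.5 108.6] a None 
b [606.1  32.6 111.9] b [605.9  31.9 111.7] 
c [542.4  13.2 106.6] c [542.2  13.1 107.5] 
green [436.7 -22.8 109.1] green [436.6 -22.7 109.3] 
brayer diff 46.4
```

Emit:
step_arm --commands '[0, 0.1, 0, 0, 0, 0, 0, 0, 0.1, 0, 0, 0, 0, 0, 0, 0.1, 0, 0, 0, 0, 0, 0, 0.1, 0, 0, 0, 0, 0, 0, 0.1, 0, 0, 0, 0, 0, 0, 0.1, 0, 0, 0, 0, 0]'

```text
clock: 16.9
eef_pos: [594.1, 173.4, 58.7]
tool_rot: [-3.14, -0.0, 1.75]
force: [-0.4, -0.7, -5.8]
width: 11.1
gripper_force: 59.2
```

```bash
python3 blk.py; python3 - <<'E'
from h import *
s=grab("side"); s0=dict(np.load("side0.npz"))
for n,(v0,v1,u0,u1) in dict(a=(162,204,281,297),b=(162,204,255,270),c=(165,200,230,245),brayer=(214,275,316,368)).items():
    print(n,"side diff",abs(s["image"][v0:v1,u0:u1].astype(int)-s0["image"][v0:v1,u0:u1]).mean().round(1))
st=ctrl.read_state(); print(abs(st["qd"]).max().round(4),st["force"].round(1))
E
```

```text
[594.  173.4  58.6] [-3.1401e+00 -1.0000e-04  1.7498e+00] F [-0.2 -0.9 -6.1] w 10.7 gf 59.2 t 16.95
top plane dz/dx,dz/dy,z0 [-4.00000e-04 -3.40000e-03 -1.28385e+01] 10985 x [-22.4  57.2] y [-48.2  49.6]
far bracket x [22.5 40.1 51.4] y [-16.    0.1  18.2] z 29.8
edges [[-27.0, -43.1, 40.7], [-9.0, -48.5, 49.3], [9.0, -48.4, 49.5], [27.0, -48.3, 49.8], [45.0, -47.8, 49.9]] slopes [np.float64(-0.0123), np.float64(0.045)]
a side diff 6.1
b side diff 8.0
c side diff 14.4
brayer side diff 3.2
0.0017 [-1.1  0.1 -6.4]
```

Everything is still, level and over the outline, and the bottles and roller have not moved. I'm handing it in.

```bash
python3 -c "
from cell import ctrl; print(ctrl.finish_job())"
```

```text
the job is handed in; nothing more can be done
None
```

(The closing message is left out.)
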